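# Set the light meter's iris to the red tab and zero it

### The arm

A 7-joint arm with a two-finger parallel gripper is mounted at the origin on the work surface. World frame = base frame: x ahead of the robot, y to its left, z up, the work surface at z = 0. Lengths are in m, angles in rad, forces in N, time in s.
With the tool pointing down it reaches from about 0.425 to 0.825 m from the base axis. Payload 3.6 kg.
Tool frame: the origin (TCP) lies where the fingers leave the gripper's body, on its centre line; the fingertips stand 73 mm ahead of it and the grasp point (between the pads) lies 54 mm ahead of it; x points along the fingers, y is the direction in which the jaws open and shut, and the axes are right-handed (so a half turn about x gives the same grasp; the last joint's range is limited). The gripper opens to 85 mm and grips with 20 to 120 N. Pads are 22 mm wide; open, the fingers measure 114 mm over their backs; the gripper's body (76 mm by 85 mm) begins 54 mm behind the grasp point. The pads swing forward as they close: fully open they stand 13 mm farther back than shut.
Start: joints at [-1.206, 0.615, -0.013, 1.423, 0.008, 1.103, -0.04], TCP at [0.248, 0.601, 0.304] pointing down, gripper open.
Joint ranges: [-3.12, 3.12], [-0.3, 2.06], [-1.34, 1.32], [0.26, 2.42], [-1.36, 4.5], [0.01, 1.98], [-2.84, 2.84]. Speed limits (rad/s): [2.79, 2.79, 3.14, 3.14, 3.14, 3.14, 3.14].

### API

Orientations are given as a unit quaternion [x, y, z, w].
In Python, from station import arm, snapshot, camera_info, ticket gives the robot as it stands. Calls block until the motion is done:
- arm.movep(position, orientation): joint-space move of the TCP to a pose.
- arm.line_to(position, velocity=0.15, ori=None): straight line of the TCP; ori=None keeps the orientation; velocity is the mean speed in m/s.
- arm.move_j(angles): joint-space move.
- arm.move_gripper(opening, effort=None): opening from 0.0 (shut) to 1.0 (fully open); effort is the grip in N (None keeps the last); returns when the fingers have stopped.
- arm.pause(seconds).
- arm.ik(position, orientation): joint angles nearest the present ones, or None.
- snapshot(name): name is "side" or "top" or "wrist"; returns the picture (420x560x3 uint8, blue, green, red); there is no depth.
- camera_info(name): a dict with "fx", "fy", "cx", "cy" (pixels), "dist_coeffs" ([k1, k2, p1, p2, k3] as OpenCV has them; the pictures are not rectified), "R" (3x3) and "t" (3): a world point X has camera coordinates R X + t; the wrist camera has in their place "T_tool_cam" (4x4, takes a point from camera to tool coordinates, whose origin is the TCP and whose axes are the tool frame's). Camera axes: x right, y down, z forward; pixel columns grow to the right and rows downward; lengths in m; the calibration is good to about 2 mm. A picture is of the moment at which its call begins: read the wrist's pose just before it. camera_info takes no time and is no camera call.
A pose or a line that the arm cannot do raises arm.MotionError and nothing moves.
- ticket.finish_job(): hands the job in, once; it reports no verdict.
Readings, each from a call of its own:
- arm.read_time(): time.
- arm.read_joint_positions(): joint angles.
- arm.read_dq(): joint speeds.
- arm.read_effort(): joint torques, N m.
- arm.read_tool_pos(): TCP position.
- arm.read_eef_rot(): TCP orientation.
- arm.read_ft_force(): force on the tool from outside, world axes, zero at the start.
- arm.read_wrist_torque(): the same for the moment, N m.
- arm.read_opening(): opening from 0.0 (shut) to 1.0 (fully open).
Only numpy, scipy, OpenCV 4.12 (cv2) and the standard library are available. Lean on these libraries where they do the work, as an engineer would, in place of code of your own. Each camera call takes 0.05 s, during which the arm holds its last target.

### The job

Before the LED matrix is measured, zero the bench light meter: push the iris lever around its arc with the fingertips until its white pointer lines up with the red set-point tab on the scale, then press the blue zero button fully down and let it come back up. Push gently, without pinching the lever, without dragging or lifting the meter, and leave everything else on the bench where it is.

Things in the scene. Friction and masses are not known exactly. Their poses are not given: they have to be found in the camera images.
- meter: Bench light meter, ivory case 250 x 250 mm, top 55 mm above the table, 2.6 kg, loose on rubber feet. Origin: centre of its underside; x points from its front (robot's side) to its rear, y to its left, z up. On top the iris ring (axis at x = 15 mm, y = 0; radius 40 mm, top at z = 83 mm), a black scale plate (66 to 102 mm from the axis, top at z = 58 mm) in front, blue button front right.
- iris_axis (a point): Point on the vertical axis about which the iris ring, the lever and the red tab turn, at the height of the ring's top (83 mm over the table).
- lever: Steel lever fixed to the iris ring (turns with it), reaching out from the ring over the scale plate in front; bar 8 mm wide, its top 79 mm above the table. Origin: on the iris axis at table height; turned about z with the iris.
- lever_knob (a point): Centre of the lever's upright black knob (white dot on top), a cylinder 15 mm in diameter, 64 mm from the iris axis; it stands from 83 to 105 mm above the table, this point at 94 mm. Push it sideways, along the arc. The lever stays where it is left; moving it takes about 2 N here.
- pointer_tip (a point): Outer tip of the white pointer at the end of the lever, 86 mm from the iris axis, 64.5 mm above the table, in line with the lever and the knob.
- tab_tip (a point): Place over the scale where the pointer's tip must stand: at the inner end of the red set-point tab, on its centre line, 86 mm from the iris axis, 64.5 mm above the table. The tab is 10 mm wide, reaches from 87 to 101.5 mm from the axis and up to 69 mm above the table, and is clamped to the scale plate.
- iris (a joint): Angle of iris ring and lever, rad: 0 at the small-aperture stop, growing anticlockwise seen from above to 1.7 at the open stop. The lever's direction is this + 2.292 rad from the meter's x axis: front left at 0, straight to the front at 0.85. It starts nearly closed and the tab lies farther round anticlockwise, so push the knob from its clockwise side.
- setpoint (a joint): Angle of the clamped red tab, rad, on the same scale and with the same zero as joint iris: the pointer is on the tab when both are equal.
- zero_button (a joint): Travel of the blue zero button, m: 0 up, 0.006 fully down. It springs back; fully down takes 4.5 N, straight down.
- zero_button_top (a point): Centre of the top of the blue zero button (24 mm in diameter, in a black housing) on the meter's front right corner; press it straight down.
- dust_cap: Black rubber dust cap, 43 mm across, 18 mm high, lying loose on the meter's rear left corner; leave it. Origin: centre of its underside.
- led_matrix: 8 x 8 LED matrix on a green board, 72 x 72 x 17 mm, lying left of the meter; leave it. Origin: centre of its underside.
- breadboard: White solderless breadboard, 165 x 55 x 13 mm, lying right of the meter; leave it. Origin: centre of its underside.
- pencil: Orange mechanical pencil, 143 mm long, 9 mm thick, lying in front of the meter (robot's side); leave it. Origin: underside, mid-length.
- screwdriver: Screwdriver with a green handle, 170 mm, lying on the left, near the robot's side; leave it. Origin: on its underside.
- multimeter: Hand-held multimeter, dark blue-grey, 165 x 80 x 38 mm, lying on the right; leave it. Origin: centre of its underside.
- parts_tray: Small blue tray with chips, 90 x 120 x 22 mm, on the left; leave it. Origin: centre of its underside.

How it is judged:
On the way, in this order (a step that is already met when the one before it is completed fails the run):
1. the lever has been pushed until its pointer stands at the red tab, and rests there (horizontal distance between pointer_tip and tab_tip below 0.0055 m and velocity of joint iris between -0.03 and 0.03 rad/s), for 0.3 s.
2. the zero button is fully down while the pointer stands at the red tab (value of joint zero_button above 0.0045 m and horizontal distance between pointer_tip and tab_tip below 0.0055 m), for 0.1 s.
At the end, for the whole second after the job is handed in: The pointer tip rests within 5.5 mm of the middle of the red tab's inner end; after that the zero button was pressed (over 4.5 of its 6 mm) and is up again; the meter stands level within 15 mm of its start, the dust cap within 20 mm, all else within 15 mm (all of step 1 and value of joint zero_button below 0.0015 m and distance of each of meter, led_matrix, breadboard, pencil, screwdriver, multimeter, parts_tray from where it was at the start of the episode below 0.015 m and angle between meter's own z axis and vertical below 0.03 rad and linear speed of meter below 0.01 m/s and distance of dust_cap from where it was at the start of the episode below 0.02 m); the robot touches nothing.
It fails at once if the zero button is pressed while the pointer is off the red tab (value of joint zero_button above 0.003 m and horizontal distance between pointer_tip and tab_tip above 0.0075 m).
It fails at once if the lever is pinched or shoved hard (over 18 N between fingers and lever) (contact force between the fingers and lever above 18 N).
It fails at once if the meter is dragged more than 15 mm, lifted or tipped (distance of meter from where it was at the start of the episode above 0.015 m or height (world z) of meter above 0.005 m or angle between meter's own z axis and vertical above 0.05 rad).
It fails at once if a bystander is moved or lifted (distance of dust_cap from where it was at the start of the episode above 0.02 m or distance of any of led_matrix, breadboard, pencil, screwdriver, multimeter, parts_tray from where it was at the start of the episode above 0.015 m).
It also fails if it takes over 48 s, if anything falls off the work surface, if the arm or the gripper's body presses on something with over 40 N, if the wrist force passes 120 N, or if a joint passes its speed limit or range.

## Working session

There is one attempt and no reset: what is moved stays moved. The work goes in short steps, each a Python script; the robot and the scene stay as the last script left them, time stands still between calls to the robot, and variables do not carry over. Pictures are saved under pics/ and viewed, and the job is handed in when it is done.

```bash
ls; mkdir -p pics; python3 - <<'E'
from station import arm,snapshot,camera_info
import cv2,numpy as np
np.set_printoptions(precision=4,suppress=True)
for n in ("side","top","wrist"):
    i=camera_info(n); print(n,{k:np.array(v) for k,v in i.items()})
    cv2.imwrite(f"pics/{n}0.png",snapshot(n))
print(arm.read_time(),arm.read_tool_pos(),arm.read_eef_rot(),arm.read_opening(),arm.read_ft_force())
E
```

```text
pics
side {'fx': array(419.6697), 'fy': array(419.6697), 'cx': array(276.6062), 'cy': array(208.1864), 'dist_coeffs': array([0.0335, 0.    , 0.    , 0.    , 0.    ]), 'R': array([[ 0.905 , -0.425 , -0.0179],
       [-0.2464, -0.4895, -0.8365],
       [ 0.3467,  0.7614, -0.5477]]), 't': array([-0.4899,  0.2002,  1.1388])}
top {'fx': array(451.0462), 'fy': array(451.0462), 'cx': array(272.111), 'cy': array(206.9705), 'dist_coeffs': array([0.0381, 0.    , 0.    , 0.    , 0.    ]), 'R': array([[ 0.0154, -0.9998, -0.0128],
       [-0.9863, -0.0131, -0.1646],
       [ 0.1644,  0.0152, -0.9863]]), 't': array([-0.0146,  0.5385,  1.3315])}
wrist {'fx': array(354.127), 'fy': array(354.127), 'cx': array(276.3258), 'cy': array(208.4664), 'dist_coeffs': array([-0.0625,  0.    ,  0.    ,  0.    ,  0.    ]), 'T_tool_cam': array([[ 0.0015, -0.3124,  0.9499, -0.0709],
       [ 1.    , -0.0002, -0.0016,  0.0009],
       [ 0.0007,  0.9499,  0.3124, -0.0812],
       [ 0.    ,  0.    ,  0.    ,  1.    ]])}
0.15 [0.248  0.6004 0.303 ] [ 0.1369  0.6937 -0.1383  0.6934] 0.9992562523016884 [ 0.0304 -0.0093  0.0491]
```

View pics/top0.png

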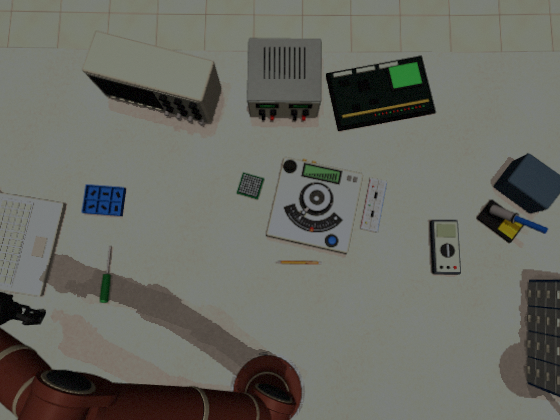

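View pics/side0.png

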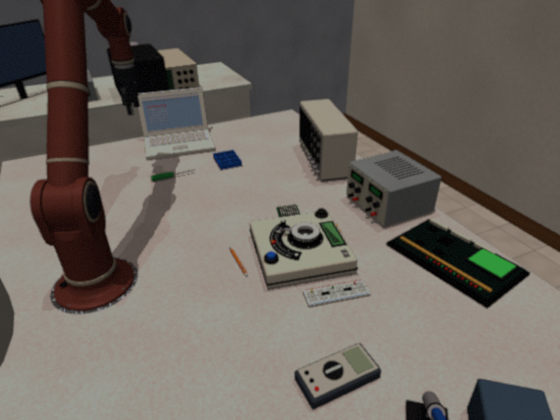

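View pics/wrist0.png

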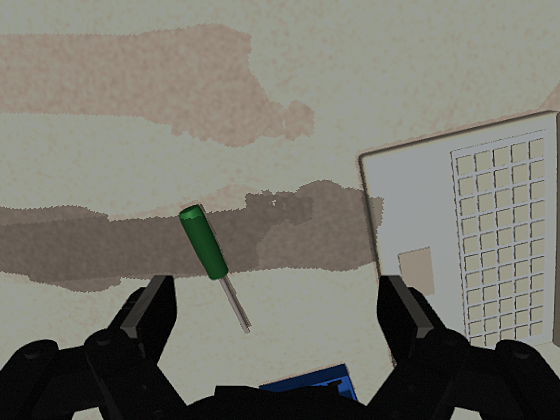

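The top view shows the meter at about px (314,205), with its button at (331,240) and the tab dot near (312,228). The side view agrees. Next I zoom in and get rough coordinates.

```bash
cat > h.py <<'E'
from station import arm,snapshot,camera_info,ticket
import cv2,numpy as np
from scipy.spatial.transform import Rotation as Rot
np.set_printoptions(precision=4,suppress=True)
def cam(name,pose=None):
    i=camera_info(name); K=np.array([[i['fx'],0,i['cx']],[0,i['fy'],i['cy']],[0,0,1.]]); d=np.array(i['dist_coeffs'],float)
    if name=='wrist':
        p,q=pose; T=np.eye(4);T[:3,:3]=Rot.from_quat(q).as_matrix();T[:3,3]=p
        W=T@np.array(i['T_tool_cam']); R=W[:3,:3].T; t=-R@W[:3,3]
    else: R=np.array(i['R']);t=np.array(i['t'])
    return K,d,R,t
def ray(c,px):
    K,d,R,t=c
    n=cv2.undistortPoints(np.array([[px]],float),K,d)[0,0]
    v=R.T@np.array([n[0],n[1],1]); return -R.T@t, v/np.linalg.norm(v)
def onplane(c,px,z):
    o,v=ray(c,px); return o+v*(z-o[2])/v[2]
def tri(obs):
    A=np.zeros((3,3));b=np.zeros(3)
    for c,px in obs:
        o,v=ray(c,px);P=np.eye(3)-np.outer(v,v);A+=P;b+=P@o
    X=np.linalg.solve(A,b)
    return X,[np.linalg.norm((np.eye(3)-np.outer(ray(c,p)[1],ray(c,p)[1]))@(X-ray(c,p)[0])) for c,p in obs]
def proj(c,X):
    K,d,R,t=c
    return cv2.projectPoints(np.array(X,float).reshape(-1,1,3),cv2.Rodrigues(R)[0],t,K,d)[0][:,0]
def down(yaw): # tool x down, tool y (jaw) at angle yaw from world x in plane
    x=np.array([0,0,-1.]);y=np.array([np.cos(yaw),np.sin(yaw),0]);z=np.cross(x,y)
    return Rot.from_matrix(np.c_[x,y,z]).as_quat()
def wsnap(fn):
    pose=(np.array(arm.read_tool_pos()),np.array(arm.read_eef_rot()))
    im=snapshot('wrist'); cv2.imwrite(fn,im); np.savez(fn+'.npz',p=pose[0],q=pose[1]); return im,pose
def wload(fn):
    z=np.load(fn+'.npz'); return cv2.imread(fn),cam('wrist',(z['p'],z['q']))
E
python3 - <<'E'
from h import *
c=cam('top')
for n,p,z in [('ring',(317,198),.083),('btn',(331,240),.06),('c0',(284,158),.055),('c1',(361,174),.055),('c2',(345,252),.055),('c3',(266,236),.055)]: print(n,onplane(c,p,z))
im=cv2.imread('pics/top0.png')[130:280,230:400]; cv2.imwrite('pics/crop0.png',cv2.resize(cv2.convertScaleAbs(im,alpha=1.5),(680,600),interpolation=cv2.INTER_CUBIC))
R=Rot.from_quat(arm.read_eef_rot()).as_matrix();print(R)
E
```

```text
ring [ 0.561  -0.1403  0.083 ]
btn [ 0.4389 -0.1836  0.06  ]
c0 [ 0.6903 -0.0412  0.055 ]
c1 [ 0.6425 -0.2767  0.055 ]
c2 [ 0.4044 -0.2254  0.055 ]
c3 [0.4485 0.01   0.055 ]
[[-0.0008  0.3818  0.9242]
 [-0.0018  0.9242 -0.3818]
 [-1.     -0.002  -0.    ]]
```

View pics/crop0.png

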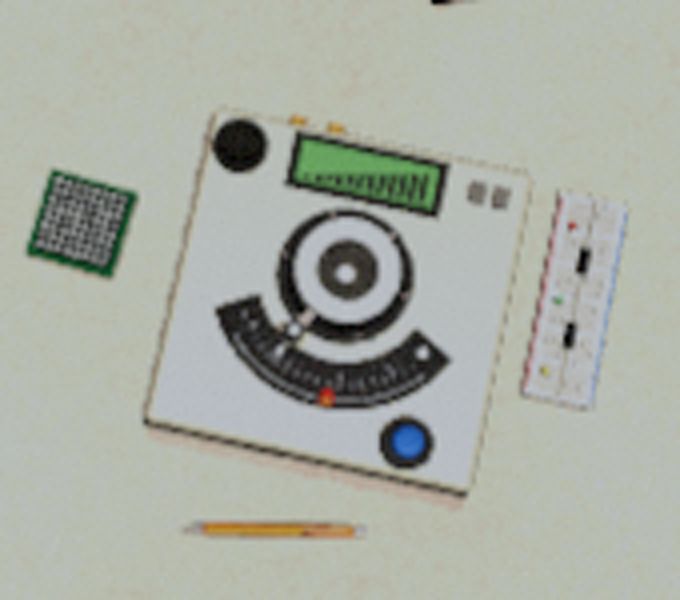

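```bash
python3 - <<'E'
from h import *
arm.move_gripper(0.0,20)
q=down(np.pi/2)
print(arm.ik([0.47,-0.10,0.27],q))
arm.movep([0.47,-0.10,0.27],q)
print(arm.read_time(),arm.read_opening()); wsnap('pics/w1.png')
arm.line_to([0.47,-0.2,0.27],0.1)
wsnap('pics/w2.png'); print(arm.read_time(),arm.read_tool_pos(),arm.read_joint_positions())
for i in (1,2):
    cv2.imwrite(f'pics/w{i}b.png',cv2.convertScaleAbs(cv2.imread(f'pics/w{i}.png'),alpha=1.5))
cv2.imwrite('pics/side1.png',snapshot('side'))
E
```

```text
[ 0.0277  0.4021  0.1898  1.9484 -0.1031  0.8002  1.8454]
3.5167 0.0018839847990255996
4.7667 [ 0.4702 -0.199   0.2699] [ 0.2213  0.4453  0.1967  1.8715 -0.1145  0.8361  2.0486]
```

View pics/w1b.png

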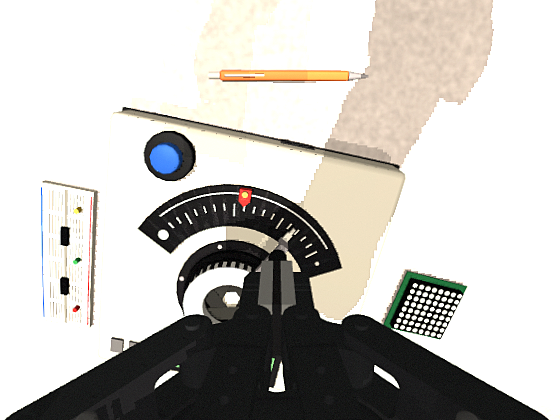

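View pics/w2b.png

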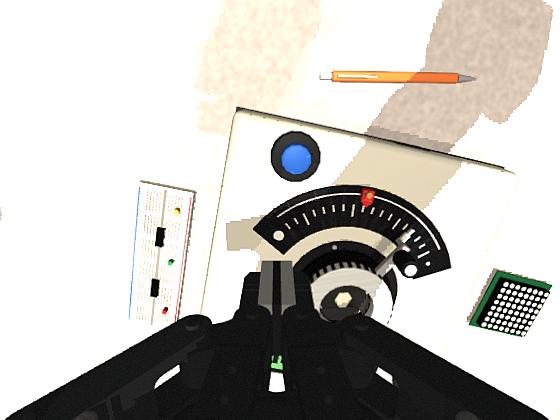

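```bash
python3 - <<'E'
from h import *
im=cv2.imread('pics/w2.png')[170:330,230:460]
cv2.imwrite('pics/w2z.png',cv2.resize(im,None,fx=3.4,fy=3.4,interpolation=cv2.INTER_CUBIC))
# second view
arm.line_to([0.45,-0.01,0.27],0.2)
im,_=wsnap('pics/w3.png'); print(arm.read_time())
E
```

```text
5.975
```

View pics/w2z.png

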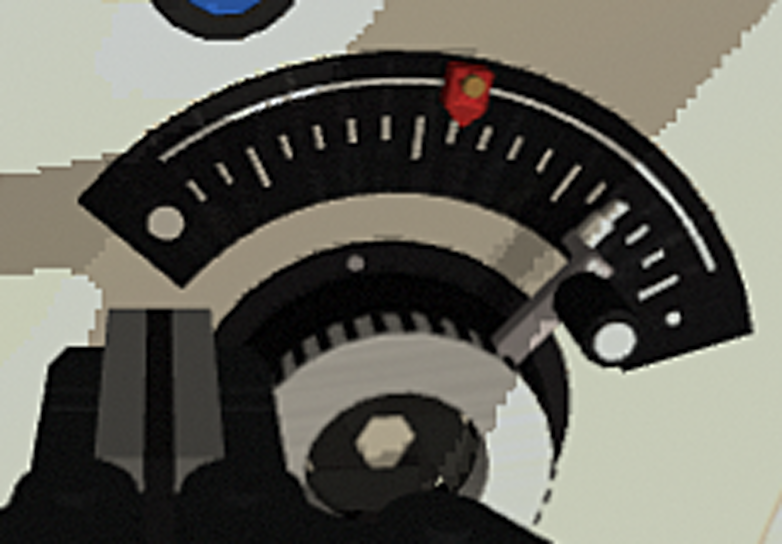

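View pics/w3.png

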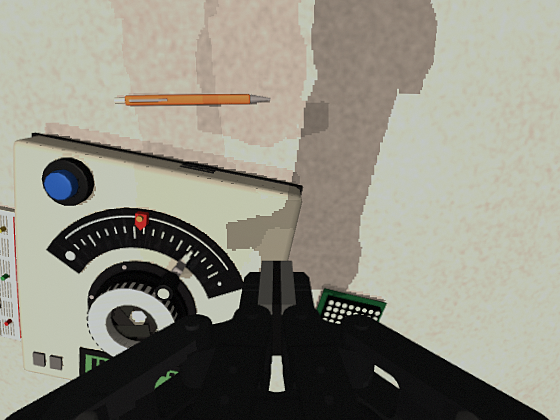

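View pics/side1.png

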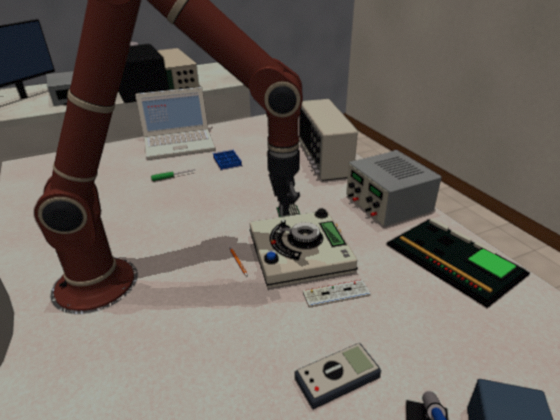

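In w2 the tab's inner tip is at px (366,206), the pointer tip near (410,230) and the knob dot at (411,270). The fingers don't cover any of them. Next I zoom w3 to pair these points.

```bash
python3 - <<'E'
from h import *
im=cv2.imread('pics/w3.png')[190:350,40:270]
cv2.imwrite('pics/w3z.png',cv2.resize(im,None,fx=3.4,fy=3.4,interpolation=cv2.INTER_CUBIC))
for n in ('w2','w3'):
    im=cv2.imread(f'pics/{n}.png');h=cv2.cvtColor(im,cv2.COLOR_BGR2HSV)
    for col,lo,hi in [('blue',(100,120,60),(130,255,255)),('red',(0,170,90),(8,255,255)),('red2',(172,170,90),(180,255,255))]:
        m=cv2.inRange(h,lo,hi);nn,_,st,ce=cv2.connectedComponentsWithStats(m)
        for i in range(1,nn):
            if st[i,4]>30: print(n,col,st[i],ce[i])
E
```

```text
w2 blue [281 143  31  32 764] [295.6309 158.2631]
w2 red [361 190  14  17 132] [366.7121 198.1136]
w3 blue [ 44 170  30  30 706] [ 58.8229 184.2975]
w3 red [135 213  12  18 126] [140.7063 221.0079]
```

View pics/w3z.png

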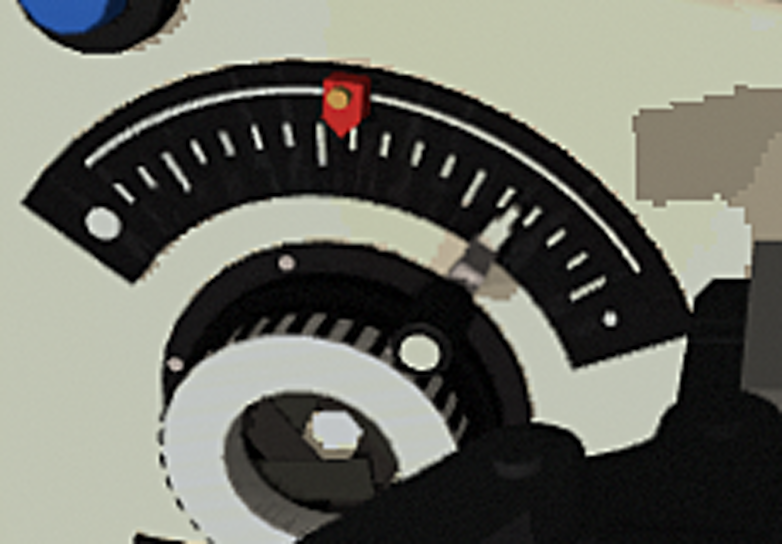

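```bash
python3 - <<'E'
from h import *
_,c2=wload('pics/w2.png');_,c3=wload('pics/w3.png')
D={'tab':((366.2,205.9),(140.3,230.3)),'ptr':((410,229.7),(190.9,251.2)),'knob':((410.6,270.3),(163.2,293.5)),'btn':((296.3,158.5),(58,184.5)),
'dotR':((278.7,235.6),(70.3,255.6)),'dotL':((428,263.5),(219.4,284.2))}
X={}
for n,(a,b) in D.items(): X[n],r=tri([(c2,a),(c3,b)]); print(n,X[n],np.array(r)*1e3)
# corners of meter
def ang(v): return np.arctan2(v[1],v[0])
psi=-0.2
kn=X['knob'][:2];pt=X['ptr'][:2]; u=(pt-kn)/np.linalg.norm(pt-kn); print('kn-ptr dist',np.linalg.norm(pt-kn),'axis',kn-64e-3*u, pt-86e-3*u)
E
```

```text
tab [ 0.4776 -0.1247  0.067 ] [0.6681 0.6681]
ptr [ 0.4994 -0.0844  0.063 ] [0.0395 0.0395]
knob [ 0.5151 -0.0974  0.1058] [0.0442 0.0442]
btn [ 0.4363 -0.1831  0.0759] [0.285 0.285]
dotR [ 0.5064 -0.196   0.0588] [0.0823 0.0823]
dotL [ 0.5338 -0.0622  0.059 ] [0.2042 0.2042]
kn-ptr dist 0.020404737139026092 axis [ 0.5646 -0.138 ] [ 0.5658 -0.139 ]
```

Heights fit the text: knob 106 mm (105 expected), tab 67, pointer 63. The knob-to-tip distance is 20.4 mm (22 expected). Next I fit the axis and angles from the known radii.

```bash
python3 - <<'E'
from h import *
from scipy.optimize import least_squares
tab=np.array([.4776,-.1247]);ptr=np.array([.4994,-.0844]);kn=np.array([.5151,-.0974]);dR=np.array([.5064,-.196]);dL=np.array([.5338,-.0622])
n=np.linalg.norm
def f(x):
    a=x[:2]; return [n(tab-a)-.086,n(ptr-a)-.086,n(kn-a)-.064,n(dR-a)-n(dL-a)]
s=least_squares(f,[.56,-.14]);a=s.x;print(a,s.fun*1e3)
A=lambda p:np.arctan2(*(p-a)[::-1])%(2*np.pi)
for k,p in dict(tab=tab,ptr=ptr,kn=kn,dR=dR,dL=dL).items():print(k,A(p),n(p-a))
# world yaw from top cam corners
t=cam('top')
print((A(dR)+A(dL))/2-np.pi)
E
```

```text
[ 0.5641 -0.1384] [ 1.5783 -1.7026 -0.086  -0.5497]
tab 2.9839962497607093 0.08757833023853631
ptr 2.445632007315125 0.08429735095265695
kn 2.4442405357864936 0.06391403502486338
dR 3.9257936398974427 0.08149272620789436
dL 1.9489829025050698 0.08204243581391348
-0.20420438238853666
```

Axis residuals are under 2 mm. Pointer and knob angles agree at 2.445 rad and the tab is at 2.984, so the push is about 0.54 rad. Before descending I check the closed fingertip geometry in the wrist image.

```bash
python3 - <<'E'
from h import *
z=np.load('pics/w2.png.npz');R=Rot.from_quat(z['q']).as_matrix()
im,c=wload('pics/w2.png')
im=cv2.resize(cv2.convertScaleAbs(im[230:330,220:340],alpha=2),None,fx=5,fy=5,interpolation=cv2.INTER_CUBIC)
for x,col in((.06,(255,0,0)),(.073,(0,255,0)),(.086,(0,0,255))):
    for y in(-.0075,.0075):
        for zz in(-.011,.011):
            p=proj(c,z['p']+R@np.array([x,y,zz]))[0]; cv2.circle(im,tuple(int(v) for v in (p-[220,230])*5),5,col,-1)
cv2.imwrite('pics/tip.png',im)
q=down(1.14); j=arm.ik([.54,-.07,.2],q);print(j)
E
```

```text
[-0.0842  0.5931  0.2655  1.8576 -0.2243  0.7199  1.4474]
```

View pics/tip.png

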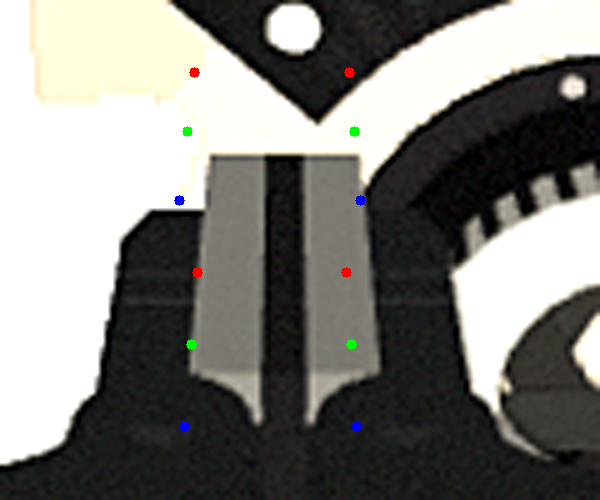

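The closed tips are about 15 mm thick and end at 70–73 mm. A wider finger body (about 33 mm) starts at x≈59 mm. I'll set the tips at about 94 mm height so only the slim part meets the knob, then approach with force checks.

```bash
cat >> h.py <<'E'
a=np.array([.5641,-.1384]); TH0,THT=2.4445,2.984
tm=(TH0+THT)/2; m=np.array([-np.sin(tm),np.cos(tm)]); yaw=np.arctan2(-m[1],-m[0])
kn=lambda th:a+.064*np.array([np.cos(th),np.sin(th)])
Z=.166
def P(th,off): return np.r_[kn(th)-off*m,Z]
E
python3 - <<'E'
from h import *
print(m,yaw)
q=down(yaw);p=P(TH0,.036)
arm.movep(np.r_[p[:2],.24],q)
f0=np.array(arm.read_ft_force())
arm.line_to(p,0.08); arm.pause(.1)
f0=np.array(arm.read_ft_force());print(f0,arm.read_time())
hit=None
for off in np.arange(.030,.011,-.002):
    arm.line_to(P(TH0,off),0.03); f=np.array(arm.read_ft_force())-f0
    print(round(off,4),f,f[:2]@m)
    if f[:2]@m<-.8: hit=off;break
print(hit,arm.read_time(),arm.read_tool_pos())
wsnap('pics/c1.png');cv2.imwrite('pics/sidec1.png',cv2.resize(snapshot('side')[170:310,210:390],None,fx=4,fy=4,interpolation=cv2.INTER_CUBIC))
E
```

```text
[-0.4145 -0.9101] 1.1434536732051033
[0.4637 0.2861 0.1408] 7.6417
0.03 [-0.8198 -0.365   0.6694] 0.6719237339528601
0.028 [-1.2813  0.643  -0.0849] -0.05414924204686829
0.026 [-0.2523 -0.0482  0.1345] 0.14843166681892733
0.024 [-0.7621 -0.2759  0.7328] 0.5669436325707877
0.022 [-0.6147 -0.4361  0.0953] 0.6516367110056601
0.02 [-0.1004  0.333   0.3385] -0.261420069063291
0.018 [-1.1423  1.5214  0.2304] -0.911099866927497
0.017999999999999988 9.4917 [ 0.5224 -0.0804  0.1659]
```

View pics/c1.png

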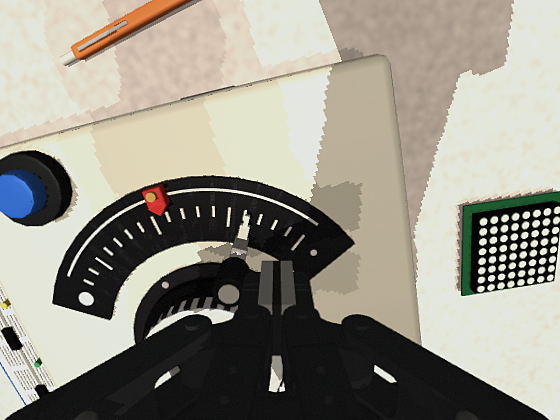

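View pics/sidec1.png

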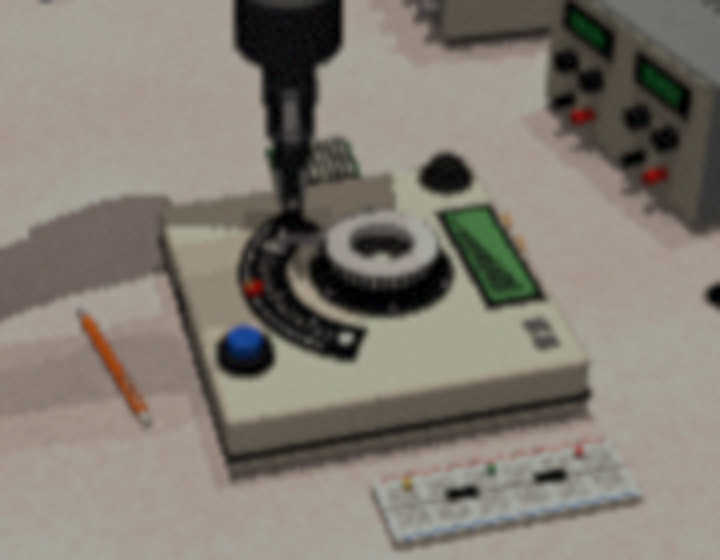

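The tips (px 275,270) stand right beside the knob (dot at 228,293), on its clockwise side. Now I push along the arc, stopping just short of the tab.

```bash
cat > push.py <<'E'
import sys
from h import *
def push(t0,t1,off,step=.04,v=.03):
    for th in np.linspace(t0,t1,max(2,int(np.ceil((t1-t0)/step))+1)):
        arm.line_to(P(th,off),v); f=np.array(arm.read_ft_force()); print(round(th,3),f)
        if np.linalg.norm(f)>10: print('STOP');break
E
python3 - <<'E'
from push import *
push(TH0,THT-.1,.0145)
arm.pause(.2)
im,_=wsnap('pics/c2.png');print(arm.read_time(),arm.read_tool_pos())
cv2.imwrite('pics/c2z.png',cv2.resize(im[150:330,80:320],None,fx=3.3,fy=3.3,interpolation=cv2.INTER_CUBIC))
E
```

```text
2.444 [-0.8074  2.1243  1.2147]
2.484 [-1.2975  2.101   0.2656]
2.524 [-0.7448  2.1463  0.9743]
2.564 [-0.0859  1.4171  0.7643]
2.604 [-0.0421  2.1644  0.3951]
2.644 [-1.2022  1.4404  0.7221]
2.684 [-0.8015  2.528   1.5204]
2.724 [-0.4519  1.4022  1.0518]
2.764 [0.4656 0.8008 0.8092]
2.804 [0.2603 0.5258 0.6961]
2.844 [ 0.0761  1.2837 -0.5486]
2.884 [-0.2111  0.3321  1.1303]
12.8583 [ 0.5082 -0.1092  0.166 ]
```

View pics/c2z.png

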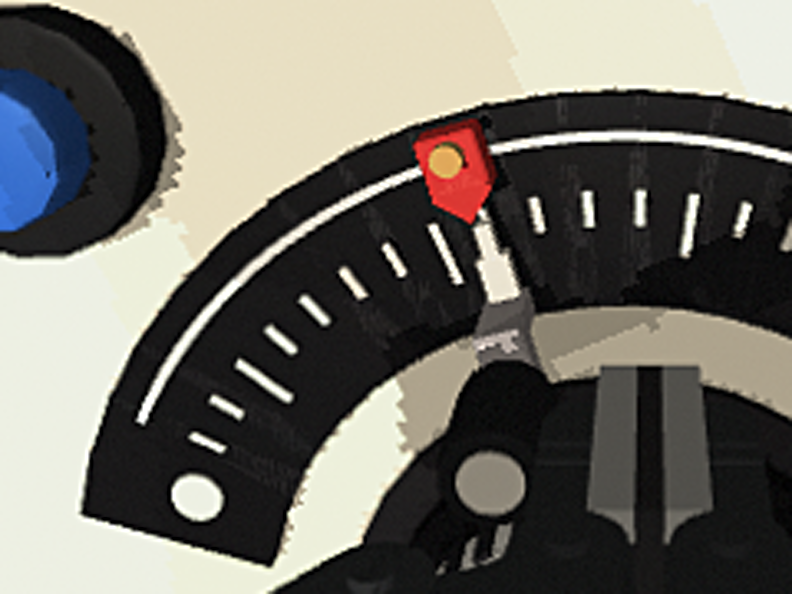

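```bash
python3 - <<'E'
from h import *
im,c=wload('pics/c2.png')
A=lambda p:np.arctan2(*(p[:2]-a)[::-1])%(2*np.pi)
zp=lambda x,y:(80+x/3.3,150+y/3.3)
for n,p,z in [('tab',(474,224),.067),('tabgold',(446,160),.069),('ptr tip',(484,217),.0645),('ptr base mid',(500,299),.0645),('knob',(490,484),.105)]:
    X=onplane(c,zp(*p),z); print(n,X,A(X),np.linalg.norm(X[:2]-a))
for th in (2.884,2.93,2.984): print(th,(proj(c,np.r_[a+.086*np.array([np.cos(th),np.sin(th)]),.0645])[0]-[80,150])*3.3)
E
python3 - <<'E'
import cv2
im=cv2.imread('pics/c2.png')[200:260,190:270]
cv2.imwrite('pics/c2zz.png',cv2.resize(im,None,fx=9,fy=9,interpolation=cv2.INTER_CUBIC))
E
```

```text
tab [ 0.4788 -0.1247  0.067 ] 2.9827467812575454 0.08637495594702208
tabgold [ 0.4675 -0.1233  0.069 ] 2.9867670125626042 0.09781532119153541
ptr tip [ 0.4791 -0.1235  0.0645] 2.968238495215294 0.08631688923938309
ptr base mid [ 0.4926 -0.1275  0.0645] 2.990761087499708 0.07235502974250481
knob [ 0.5018 -0.1282  0.105 ] 2.978910628562644 0.06315517594870633
2.884 [529.3877 209.659 ]
2.93 [504.7672 214.2381]
2.984 [476.3688 220.9551]
```

View pics/c2zz.png

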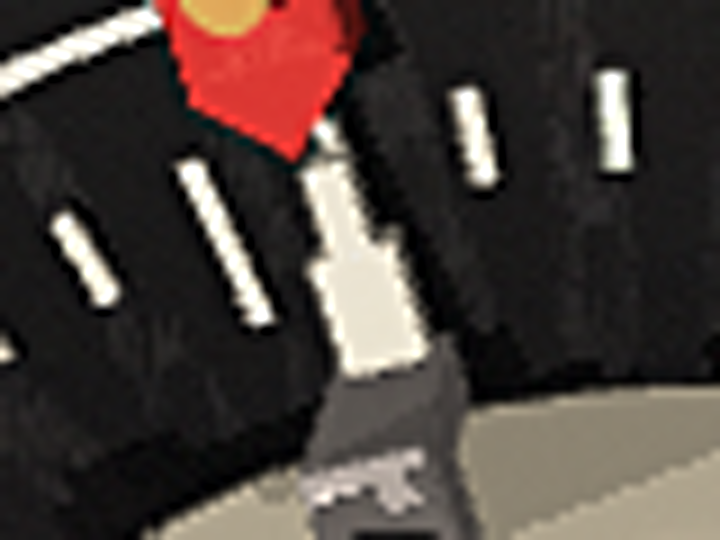

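The pointer's white tip now meets the red tab's point. By ray the tab is at 2.983 rad, the pointer tip at 2.968 and the knob at 2.979, about 1 mm apart, because the wider finger body made contact and pushed farther than planned. I back off and confirm from a clear view.

```bash
python3 - <<'E'
from h import *
p=np.array(arm.read_tool_pos())
arm.line_to(p-np.r_[m*.015,0],.04)
arm.line_to(np.r_[(p-np.r_[m*.015,0])[:2],.25],.12)
arm.movep([0.45,-0.2,0.26],down(np.pi/2))
im,_=wsnap('pics/d1.png')
cv2.imwrite('pics/d1z.png',cv2.resize(im[120:320,220:460],None,fx=3,fy=3,interpolation=cv2.INTER_CUBIC))
arm.line_to([0.45,-0.10,0.26],.1)
im,_=wsnap('pics/d2.png');print(arm.read_time(),arm.read_ft_force())
cv2.imwrite('pics/d2z.png',cv2.resize(im[120:320,120:360],None,fx=3,fy=3,interpolation=cv2.INTER_CUBIC))
print(arm.ik([.436,-.183,.14],down(np.pi/2)))
E
```

```text
16.0833 [ 0.3833  0.3391 -0.7667]
[ 0.2712  0.6052  0.1174  2.0954 -0.1542  0.4488  2.0778]
```

View pics/d1z.png

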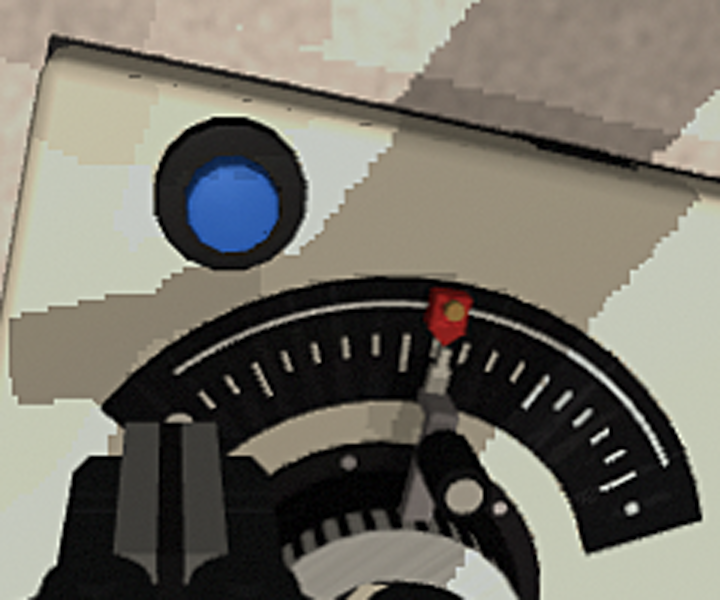

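View pics/d2z.png

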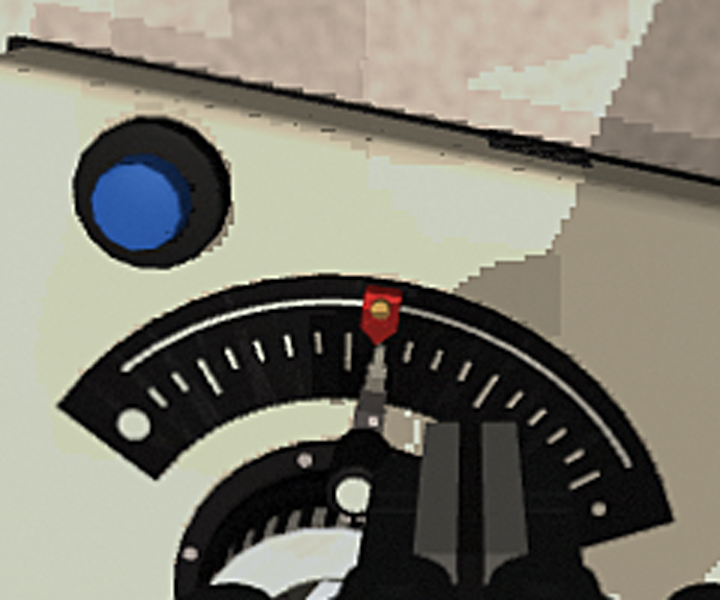

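Both views show the pointer's tip at the point of the red tab: d1z pointer (441,345) against tab (447,344), d2z (379,345) against (377,345). The button's top face is centred at d1z (232,208) and d2z (139,204), so I triangulate both.

```bash
python3 - <<'E'
from h import *
_,c1=wload('pics/d1.png');_,c2=wload('pics/d2.png')
A=lambda p:np.arctan2(*(p[:2]-a)[::-1])%(2*np.pi)
u=lambda x,y:(220+x/3,120+y/3); v=lambda x,y:(120+x/3,120+y/3)
for n,p,q in [('btn',(232,208),(139,204)),('tab',(447,344),(377,345)),('ptr',(441,345),(379,345)),('knob',(463,496),(353,495))]:
    X,r=tri([(c1,u(*p)),(c2,v(*q))]);print(n,X,np.array(r)*1e3,A(X),np.linalg.norm(X[:2]-a))
    print('   planes',onplane(c1,u(*p),.0645)[:2],onplane(c2,v(*q),.0645)[:2])
E
```

```text
btn [ 0.4376 -0.1831  0.0738] [0.3302 0.3302] 3.4809354301580218 0.13419407700756536
   planes [ 0.4404 -0.1825] [ 0.4397 -0.1861]
tab [ 0.4773 -0.1246  0.0684] [0.3343 0.3343] 2.9839057583659185 0.08785567361623833
   planes [ 0.4786 -0.1235] [ 0.4793 -0.125 ]
ptr [ 0.4799 -0.1246  0.0626] [0.2054 0.2054] 2.979396214787535 0.08535889291724434
   planes [ 0.4789 -0.1252] [ 0.4793 -0.1244]
knob [ 0.5012 -0.128   0.1059] [0.0432 0.0432] 2.9776850531003114 0.06373038939103447
   planes [ 0.5255 -0.115 ] [ 0.5256 -0.1333]
```

Pointer and tab agree within about 1 mm tangentially. The button top is at (0.4375, -0.183, 0.074). Now I press straight down in force-checked steps.

```bash
python3 - <<'E'
from h import *
b=np.array([.4374,-.1831])
arm.movep(np.r_[b,.19],down(np.pi/2))
arm.line_to(np.r_[b,.158],.06); arm.pause(.15)
F=lambda:np.mean([arm.read_ft_force()[2] for _ in range(3)])
f0=F();print('f0',f0,arm.read_time())
for z in np.arange(.156,.132,-.001):
    arm.line_to(np.r_[b,z],.02); arm.pause(.05); f=F()-f0; print(round(z,4),round(f,2),arm.read_tool_pos()[2])
    if f>7.5: break
arm.pause(.3);print(F()-f0)
cv2.imwrite('pics/press.png',cv2.resize(snapshot('side')[170:310,210:390],None,fx=4,fy=4,interpolation=cv2.INTER_CUBIC))
print(arm.read_time())
E
```

```text
f0 0.5759446788434216 17.4333
0.156 0.02 0.15603852912450197
0.155 0.44 0.15496809717268387
0.154 -0.62 0.15395474466995362
0.153 -0.5 0.15295287002630722
0.152 -0.8 0.15195192055698717
0.151 -0.22 0.15097145542674173
0.15 -0.23 0.14997544561206638
0.149 0.2 0.1491060853996462
0.148 1.57 0.1480737621949407
0.147 1.02 0.14704322471389697
0.146 1.7 0.1460441748041676
0.145 3.22 0.14503707639834262
0.144 3.09 0.1440514891039967
0.143 4.37 0.1430821767272444
0.142 10.71 0.14281969935737016
11.284432338539515
22.2833
```

View pics/press.png

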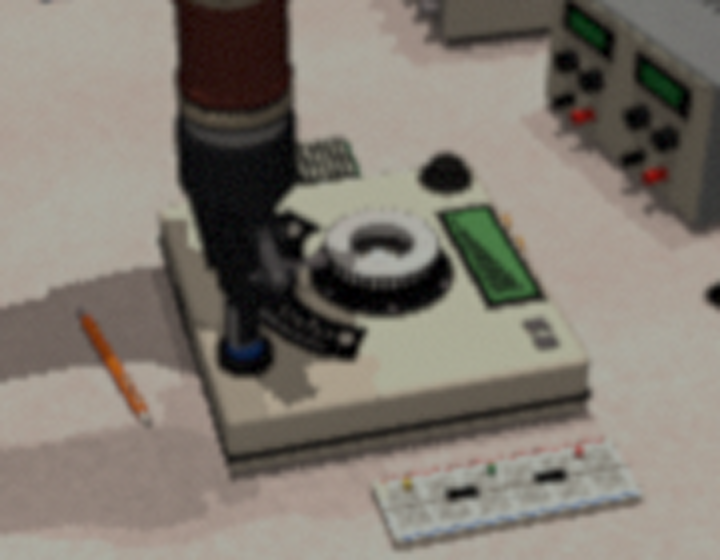

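The force rose with a spring slope over about 6 mm and then stepped to 11 N at a hard stop, so the button is fully down. I release it and check.

```bash
python3 - <<'E'
from h import *
b=np.array([.4374,-.1831])
arm.line_to(np.r_[b,.165],.03); arm.line_to(np.r_[b,.26],.12)
arm.movep([0.45,-0.10,0.26],down(np.pi/2)); arm.pause(.3)
im,_=wsnap('pics/e1.png');print(arm.read_time(),arm.read_ft_force())
cv2.imwrite('pics/e1z.png',cv2.resize(im[120:320,120:360],None,fx=3,fy=3,interpolation=cv2.INTER_CUBIC))
cv2.imwrite('pics/diff.png',np.hstack([cv2.absdiff(im,cv2.imread('pics/d2.png'))])*2)
t=snapshot('top');cv2.imwrite('pics/top1.png',t)
cv2.imwrite('pics/topc.png',cv2.resize(np.hstack([cv2.imread('pics/top0.png')[130:280,230:400],t[130:280,230:400]]),None,fx=2.3,fy=2.3))
E
```

```text
24.925 [ 0.0234 -0.1637 -0.0132]
```

View pics/e1z.png

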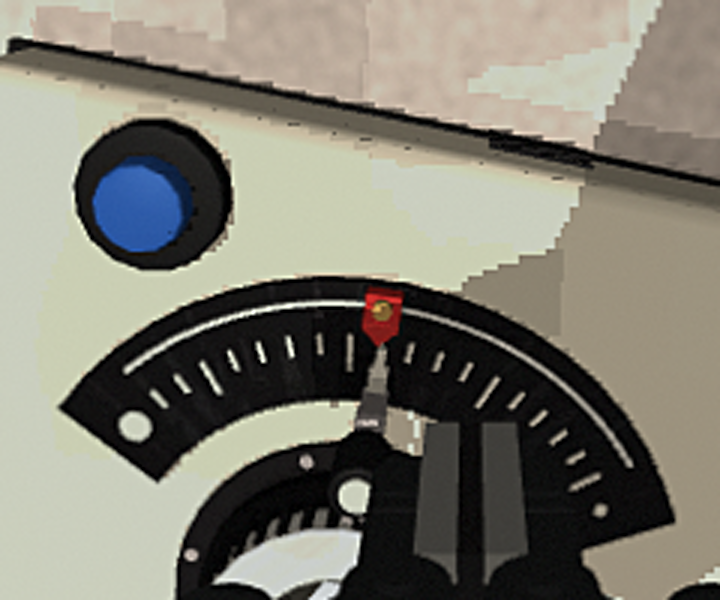

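View pics/diff.png

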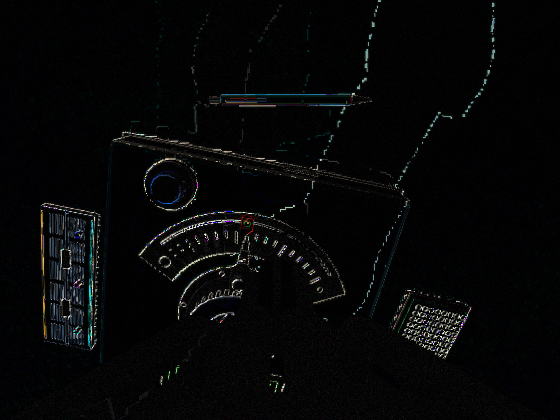

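View pics/topc.png

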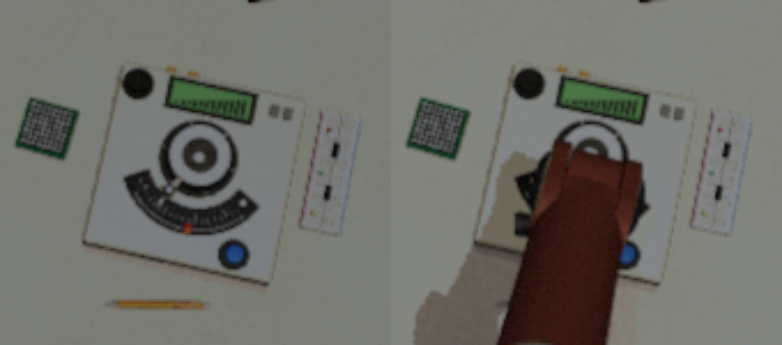

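The pointer is still on the tab (e1z 381,345), the button is up and looks as it did before the press, and the meter, dust cap, LED board and breadboard haven't shifted. The tool is clear and reads no force, so I hand in.

```bash
python3 - <<'E'
from h import *
print(ticket.finish_job())
E
```

```text
the job is handed in; nothing more can be done
None
```

I zeroed the light meter and handed the job in at about 25 s of the 48 s allowed. No verdict was reported.

- **Lever:** I pushed the knob round from its clockwise side with the closed fingertips, at about 2–3 N. Two wrist views afterwards put the pointer at 2.979 rad and the red tab at 2.984 rad, less than 1 mm apart.
- **Button:** I pressed it straight down over about 6 mm until it hit its stop at about 11 N, then released it. The last picture shows it up again with the pointer still on the tab.
- **Bystanders:** The meter, dust cap, LED matrix and breadboard showed no visible shift in the top view. The pencil sat under the arm there, but it matched in the wrist views from before and after the press. I did not re-check the screwdriver, multimeter and tray, which the arm never came down near. The tool was clear and its force reading was near zero.
- **Disagreements:**
  - The lever went about 6 mm farther than I had commanded. I put that down to the wider part of the finger meeting the knob; it landed on the tab because I had planned to stop short.
  - Measured heights were within about 2 mm of the text. The button top read 74–76 mm, with no given value to compare against.

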